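# Unlock the shop's cash box under the desk lamp

### The job

The desk lamp's head hangs over the lock of the grey cash box: swing it aside on its stiff arm, to either side, so that it stays about 15 cm or more away from the lock. Then take the large key (the one with the wide rectangular head) out of the wooden block, push it straight down into the lock until its collar sits on the lock plate, working it past the sticky pins, and turn it clockwise a quarter turn as far as it goes. The lock springs back, so finish still gripping the key and holding it turned; do not disturb the small key or the other shop goods.

Things in the scene. Friction and masses are not known exactly. Their poses are not given: they have to be found in the camera images.
- lock_mouth (a point): Centre of the keyway's mouth, on top of the 44 mm square steel lock plate in the cash box lid, 87 mm above the table. z up. The keyway is a slot 7 mm (local x) by 17 mm (local y), 2 mm chamfers, 6 mm deep; below it the brass plug has a slot 5.5 x 15.5 mm, in line at rest. The key goes straight down, blade width along local y (either way round), 21 mm deep until its collar meets the plate.
- cashbox: Fixed grey steel cash box, 170 (x) x 240 (y) x 85 mm high, origin at the centre of its underside. Lock behaviour: the key can turn only when within 2 mm of home and is then captive. Two sticky side pins drag on the blade over the last 11 mm: a straight push takes about 8 to 12 N, or push gently and rock the key a millimetre or two along the lock's x when it sticks.
- plug (a joint): The lock plug's turn in rad: 0 at rest, grows clockwise seen from above, hard stop at 1.4 (about a quarter turn). Return spring about 0.024 N m at rest to 0.08 N m at the stop, plus 0.015 N m friction; it springs back when let go. The blade has about 0.15 rad of play in the plug, so the key itself turns 1.4 to 1.6 rad.
- key_grip (a point): Centre of the large key's black plastic head, 10 mm thick (local x), 40 mm wide (local y), 36 mm high; z runs up the key, which stands upright in the wooden block. 45 g, 66 mm long, loose in its slot with about 1.5 mm play all round; lift it 25 mm to clear the block. Collar underside 27 mm and blade tip 48 mm below this point.
- key_tip (a point): The bottom end of the large key's blade, on the key's axis; same axes as key_grip.
- small_key_grip (a point): The small key, in the other slot of the block: centre of its round head, 20 mm across (local y) and 8 mm thick (local x). Not to be used or moved.
- keyblock: Fixed wooden block, 60 mm (x) by 140 mm (y) by 40 mm high, origin at the centre of its underside; the two keys stand in slots 40 mm either side of its centre along its y, and which key is in which slot varies. The key collars rest on its top.
- shade_knob (a point): Centre of the black round knob on top of the lamp's metal shade, 18 mm across; it stands from 265 to 306 mm above the table, this point at 287 mm. The shade below is a cone 100 mm across at its lower rim (195 mm above the table) and 36 mm at its top (265 mm); z up.
- lamp_pivot (a point): The swivel of the fixed desk lamp, on top of its upright 16 mm post, 245 mm above the table; the axis is vertical. The arm is a level tube 12 mm thick at this height, 150 mm from pivot to knob. Lamp foot 110 mm across. The lamp's x axis points away from the lock.
- lamp_arm (a joint): The lamp arm's angle in rad: 0 when the arm points along the lamp's -x (over the lock), grows as it swings clockwise seen from above (towards the robot's left), range -1.9 to 1.9. Friction of 0.4 N m holds it wherever it is left (about 3 N at the knob).
- mug: Blue mug, 80 mm across, 90 mm high, origin at the centre of its underside. Leave alone.
- vase: White ceramic lamp foot, 100 mm across, 170 mm high, origin at the centre of its underside. Leave alone.
- candlestick: Brass candlestick, 84 mm across, 120 mm high, origin at the centre of its underside. Leave alone.
- key: The large key: origin at its blade tip, z up the key, x across its thickness, y along its width. From the tip up: flat steel blade 4 mm thick x 14 mm wide x 13 mm high with rounded tip, the same either way round; round shank 4.4 mm; steel collar 20 mm across from 21 to 25 mm; shank; head from 30 to 66 mm.

How it is judged:
By the outcome, as a careful person would: the job done as asked, in the order asked, and still so for the second after the job is handed in, while the arm keeps its last pose, push and grip.
It also fails if it takes over 67 s, if anything falls off the work surface, if the arm or the gripper's body presses on something with over 40 N, if the wrist force passes 120 N, or if a joint passes its speed limit or range.

### The arm

A 6-joint arm with a two-finger parallel gripper is mounted at the origin on the work surface. World frame = base frame: x ahead of the robot, y to its left, z up, the work surface at z = 0. Lengths are in m, angles in rad, forces in N, time in s.
With the tool pointing down it reaches from about 0.325 to 0.9 m from the base axis. Payload 6.1 kg.
Tool frame: the origin (TCP) lies midway between the tips of the shut fingers; the grasp point (between the pads) lies 19 mm behind it; z points along the fingers, y is the line along which they close (so a half turn about z gives the same grasp; the last joint's range is limited). The gripper opens to 85 mm and grips with 20 to 120 N. Pads are 22 mm wide; open, the fingers measure 114 mm over their backs; the gripper's body (76 mm by 85 mm) begins 54 mm behind the grasp point. The pads swing forward as they close: fully open they stand 13 mm farther back than shut.
Start: joints at [1.205, 0.22, 1.526, -0, 1.395, -0.126], TCP at [0.148, 0.607, 0.231] pointing down, gripper open.
Joint ranges: [-2.98, 2.98], [-0.91, 2.08], [0.09, 2.57], [-1.24, 4.39], [0.2, 2.65], [-2.68, 2.68]. Speed limits (rad/s): [2.57, 2.57, 3.01, 3.14, 3.14, 3.14].

### API

Orientations are given as [roll, pitch, yaw] about the fixed x, y, z axes, in that order (R = Rz(yaw) Ry(pitch) Rx(roll)).
In Python, from plant import movep, move_l, set_joints, gripper_to, hold, inverse_kinematics, observe, get_image, get_calibration, Unreachable, job_done gives the robot as it stands. Calls block until the motion is done:
- movep(position, orientation): joint-space move of the TCP to a pose.
- move_l(position, feed=0.15, rotation=None, max_force=None): straight line of the TCP; rotation=None keeps the orientation; feed is the mean speed in m/s. With max_force (N) it stops when the force on the tool has changed by that much, and returns True; else False.
- set_joints(angles): joint-space move.
- gripper_to(opening, f_grip=None): finger opening in m; f_grip is the grip in N (None keeps the last); returns when the fingers have stopped.
- hold(seconds).
- inverse_kinematics(position, orientation): joint angles nearest the present ones, or None.
- observe(): the state.
- get_image(name): name is "scene" or "top" or "wrist"; returns (picture, depth): 400x640x3 uint8, red, green, blue; 400x640 float32, m along the optical axis (not along the pixel's ray), 0 where there is no reading.
- get_calibration(name): a dict with "intrinsics" (3x3 intrinsics, pixels), "world_from_camera" (4x4, takes a point from camera to world coordinates). Camera axes: x right, y down, z forward; pixel columns grow to the right and rows downward; lengths in m; the calibration is good to about 2 mm. A picture is of the moment at which its call begins: read the wrist's pose just before it. get_calibration takes no time and is no camera call; for the wrist camera it gives the pose at the moment of the call.
A pose or a line that the arm cannot do raises Unreachable and nothing moves.
- job_done(): hands the job in; it is judged then, once.
The state is a dict: "time_s": time; "q": joint angles; "joint_velocities": joint speeds; "joint_torque": joint torques, N m; "eef_pos": TCP position; "tcp_rot": TCP orientation; "ft_force": force on the tool from outside, world axes, zero at the start; "torque": the same for the moment, N m; "opening": finger opening in m; "grasp_force": force on a finger pad.
Only numpy, scipy, OpenCV 4.12 (cv2) and the standard library are available. Lean on these libraries where they do the work, as an engineer would, in place of code of your own. Each camera call takes 0.05 s, during which the arm holds its last target. There are 200 camera calls.

## Working session

There is one attempt and no reset: what is moved stays moved. The work goes in short steps, each a Python script; the robot and the scene stay as the last script left them, time stands still between calls to the robot, and variables do not carry over. Pictures are saved under pics/ and viewed, at most 10 in all, crops included, and the job is handed in when it is done.

```bash
mkdir -p pics; ls; python3 - <<'E'
from plant import *
import numpy as np, cv2
for n in ["scene","top"]:
    p,d=get_image(n); c=get_calibration(n)
    cv2.imwrite(f"pics/{n}0.png",p[:,:,::-1]); np.savez(f"pics/{n}0.npz",p=p,d=d,K=c["intrinsics"],T=c["world_from_camera"])
    print(n,c["intrinsics"],np.round(c["world_from_camera"],3))
print(observe())
E
```

```text
pics
scene [[480.69307912   0.         324.85396122]
 [  0.         480.69307912 202.7456387 ]
 [  0.           0.           1.        ]] [[ 0.075  0.55  -0.832  1.565]
 [ 0.997 -0.022  0.075 -0.096]
 [ 0.023 -0.835 -0.549  0.886]
 [ 0.     0.     0.     1.   ]]
top [[430.95201408   0.         327.03992805]
 [  0.         430.95201408 190.83860084]
 [  0.           0.           1.        ]] [[ 0.074 -0.969  0.237  0.269]
 [-0.997 -0.072  0.016 -0.01 ]
 [ 0.002 -0.237 -0.971  1.191]
 [ 0.     0.     0.     1.   ]]
{'time_s': 0.1, 'q': array([ 1.20489237e+00,  2.21165922e-01,  1.52746822e+00, -1.16946176e-05,
        1.39467455e+00, -1.26121588e-01]), 'joint_velocities': array([-0.00018974, -0.00247253, -0.00144314, -0.00095591, -0.00138104,
        0.00030354]), 'joint_torque': array([ 5.39093890e-04, -4.98239243e+01, -3.90547836e+01, -2.31313843e-04,
        5.52289319e-03,  2.09427100e-05]), 'eef_pos': array([0.14826385, 0.6066209 , 0.23031214]), 'tcp_rot': array([-3.13988880e+00, -2.04436927e-04,  2.90181217e+00]), 'ft_force': array([ 0.06519502, -0.23532074, -1.05428157]), 'torque': array([-0.01547732,  0.0052066 , -0.00858654]), 'grasp_force': 0.0, 'opening': 0.08566510471739454}
```

View pics/top0.png

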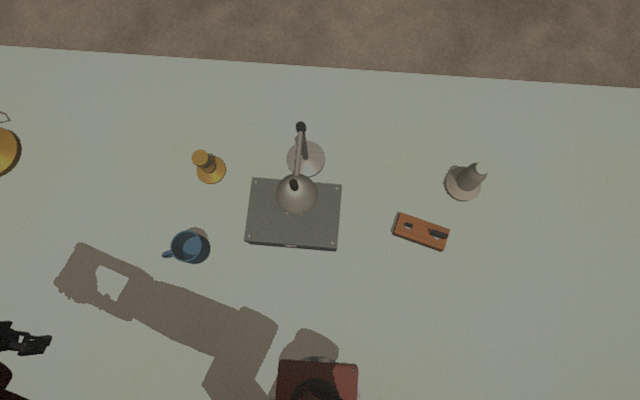

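View pics/scene0.png

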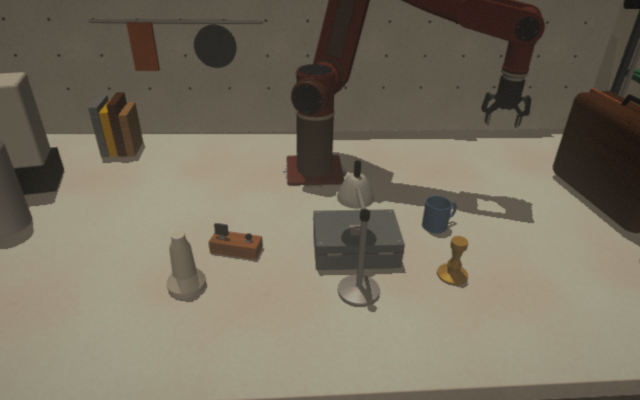

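The top view shows the lamp knob at about (294,185), the pivot at (300,127), and the box at (247–342, 178–250). The key block is at (396–448, 213–250), with the large key at its right end near (438,235) and the small key near (408,226). The scene view shows the same layout, with the lock under the shade near (355,232).

```bash
cat > h.py <<'E'
import numpy as np, cv2
def load(n):
    z=np.load(f"pics/{n}.npz"); return z["p"],z["d"],z["K"],z["T"]
def cloud(d,K,T):
    v,u=np.mgrid[:d.shape[0],:d.shape[1]]
    P=np.stack([(u-K[0,2])/K[0,0]*d,(v-K[1,2])/K[1,1]*d,d],-1)
    return P@T[:3,:3].T+T[:3,3]
def ray(u,v,z,K,T):
    r=T[:3,:3]@np.linalg.inv(K)@[u,v,1]; o=T[:3,3]; return o+r*(z-o[2])/r[2]
def rect(m,C,z0):
    P=C[m][:,:2].astype(np.float32); r=cv2.minAreaRect(P*1000); return len(P),r
E
python3 - <<'E'
from h import *
p,d,K,T=load("top0"); C=cloud(d,K,T); hsv=cv2.cvtColor(p,cv2.COLOR_RGB2HSV); z=C[...,2]; ok=d>0
def box(u0,u1,v0,v1):
    m=np.zeros(d.shape,bool); m[v0:v1,u0:u1]=1; return m&ok
print("table z",np.median(z[300:340,450:600]))
m=box(235,350,165,260)&(abs(z-.085)<.008); print("box",rect(m,C,0))
m=box(385,460,205,258)&(abs(z-.04)<.008)&(hsv[...,1]>90); print("block",rect(m,C,0))
m=box(385,460,205,258)&(z>.052); n,l,s,c=cv2.connectedComponentsWithStats(m.astype(np.uint8))
for i in range(1,n):
    q=C[l==i]; print("key?",s[i],c[i],q.mean(0),q[:,2].max(), cv2.minAreaRect((q[:,:2]*1000).astype(np.float32)))
m=box(280,310,172,195)&(z>.295); print("knob top",C[m].mean(0) if m.any() else 0, m.sum(), z[185,294])
print("knob ray",ray(294,183,.300,K,T),"pivot ray",ray(300,127,.25,K,T), C[127,300])
m=box(285,312,115,185)&(z>.225); print("arm",cv2.minAreaRect((C[m][:,:2]*1000).astype(np.float32)),z[m].max())
m=box(440,495,155,205)&(z>.02);print("vase",cv2.minAreaRect((C[m][:,:2]*1000).astype(np.float32)),z[m].max())
p,d,K,T=load("scene0"); C=cloud(d,K,T); z=C[...,2]; ok=d>0
m=box(345,370,155,180)&(z>.27); print("scene knob",m.sum(),C[m].mean(0),z[m].max())
m=box(358,372,205,222)&(z>.2); print("scene pivot",m.sum(),C[m].mean(0),z[m].max())
for x in (.0,):
  m=box(205,270,218,260)&(z>.052); n,l,s,c=cv2.connectedComponentsWithStats(m.astype(np.uint8))
  for i in range(1,n):
    q=C[l==i]; print("skey?",s[i],q.mean(0),q[:,2].max(),cv2.minAreaRect((q[:,:2]*1000).astype(np.float32)))
a=p[190:270,300:415]; b=p[210:265,200:270]
cv2.imwrite("pics/c1.png",np.hstack([cv2.resize(a,(575,400),interpolation=2)])[:,:,::-1])
E
```

```text
table z 0.0005791034260350658
box (4709, ((476.89453125, 90.95680236816406), (240.66574096679688, 170.78358459472656), 89.47296905517578))
block (948, ((458.1865539550781, -253.67852783203125), (138.97267150878906, 58.77606201171875), 74.05120086669922))
key? [406 222   7   5  26] [409.         224.07692308] [ 0.46954801 -0.21491957  0.06254975] 0.06827794623931638 ((469.9516906738281, -215.4810028076172), (18.09760093688965, 8.247352600097656), 69.97857666015625)
key? [431 230  18   9  99] [439.28282828 233.84848485] [ 0.44699209 -0.29131851  0.07771785] 0.09060205091790907 ((448.32440185546875, -293.17022705078125), (39.922916412353516, 11.1064453125), 75.93730926513672)
knob top [0.49708467 0.07661307 0.30496942] 61 0.309202529803576
knob ray [0.49791175 0.07589821 0.3       ] pivot ray [0.64623648 0.07915349 0.25      ] [0.6461666  0.07913696 0.25017425]
arm ((575.266357421875, 82.97807312011719), (163.93911743164062, 59.327701568603516), 9.768534660339355) 0.3088763794629493
vase ((600.3069458007812, -366.72662353515625), (95.68675994873047, 86.37340545654297), 45.62013244628906) 0.17550955581791228
scene knob 97 [0.5034751  0.07973241 0.29140361] 0.3075038352230205
scene pivot 148 [0.64406081 0.08016677 0.24576022] 0.259137835969402
skey? [214 223  14  13 148] [ 0.45202971 -0.28862796  0.0713629 ] 0.08731057034051659 ((450.63916015625, -288.93231201171875), (41.329803466796875, 15.427204132080078), 66.54301452636719)
skey? [245 233   7   5  29] [ 0.47220426 -0.21203031  0.06053584] 0.06635027084055767 ((472.03387451171875, -212.03317260742188), (15.833460807800293, 9.716146469116211), 75.86666107177734)
```

View pics/c1.png

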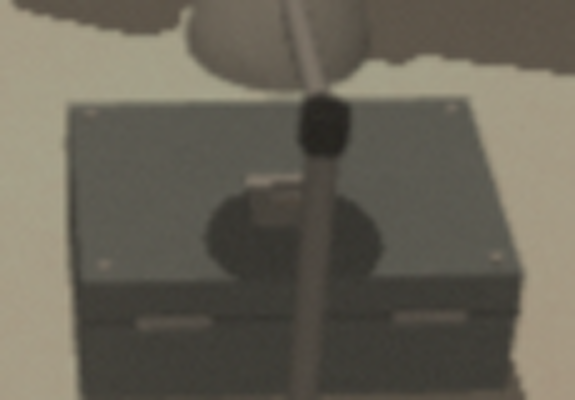

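The lock plate is visible near the box centre, about (0.5, 0.08). The box and block sizes and heights match the ones given. I'll swing the lamp to the left by caging the knob loosely between the fingers.

```bash
python3 - <<'E'
from plant import *
from h import *
piv=np.array([.645,.0795]); pi=np.pi
def pt(th): # th clockwise from -x
    return piv+.15*np.array([-np.cos(th),np.sin(th)])
th0=np.arctan2(.0775-.0795,.145)
k=np.array([.4995,.0773])
gripper_to(.045)
movep([k[0],k[1],.36],[pi,0,pi]); print(observe()["q"].round(2),observe()["time_s"])
print(move_l([k[0],k[1],.273],.12,max_force=8), observe()["ft_force"])
for th in np.linspace(th0,1.6,7)[1:]:
    x=pt(th); r=move_l([x[0],x[1],.273],.15,[pi,0,pi-th],max_force=40)
    o=observe(); print(r,o["eef_pos"].round(3),o["ft_force"].round(1),o["time_s"])
    if r: break
x=o["eef_pos"]; move_l([x[0],x[1],.36],.15)
gripper_to(.085)
movep([.44,.077,.30],[pi,0,pi/2]); print(observe()["q"].round(2),observe()["time_s"])
for n in ["top","wrist"]:
    c=get_calibration(n); p,d=get_image(n)
    cv2.imwrite(f"pics/{n}1.png",p[:,:,::-1]); np.savez(f"pics/{n}1.npz",p=p,d=d,K=c["intrinsics"],T=c["world_from_camera"])
print(c["world_from_camera"].round(3),observe()["eef_pos"])
E
```

```text
[-0.   -0.12  1.64  0.    1.62 -1.57] 2.8833
False [0.19867974 0.55490909 0.696501  ]
False [0.5   0.117 0.274] [-0.1 -0.8  0.3] 4.175
False [0.515 0.154 0.273] [-0.  -0.6  0.2] 4.5917
False [0.54  0.186 0.273] [ 0.4 -0.6  0.4] 5.0083
False [0.572 0.21  0.273] [-0.5 -0.3 -0.3] 5.425
False [0.609 0.225 0.273] [ 0.   0.1 -0.3] 5.8417
False [0.649 0.229 0.273] [-0.7  0.2 -1.1] 6.2583
[-0.   -0.26  1.87  0.    1.53 -0.  ] 8.5
[[ 1.     0.001  0.001  0.44 ]
 [ 0.001 -0.951 -0.31   0.156]
 [ 0.001  0.31  -0.951  0.444]
 [ 0.     0.     0.     1.   ]] [0.44118316 0.07736234 0.30082434]
```

View pics/wrist1.png

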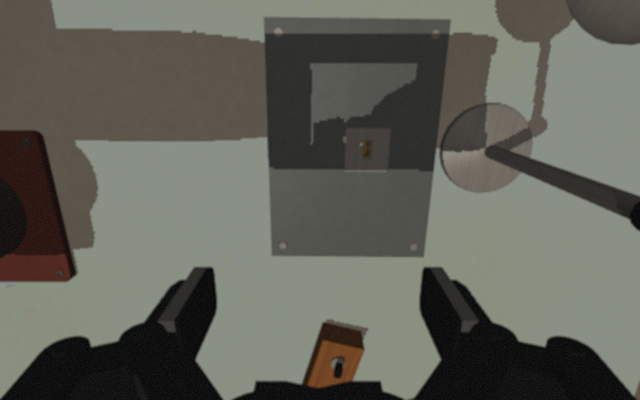

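View pics/top1.png

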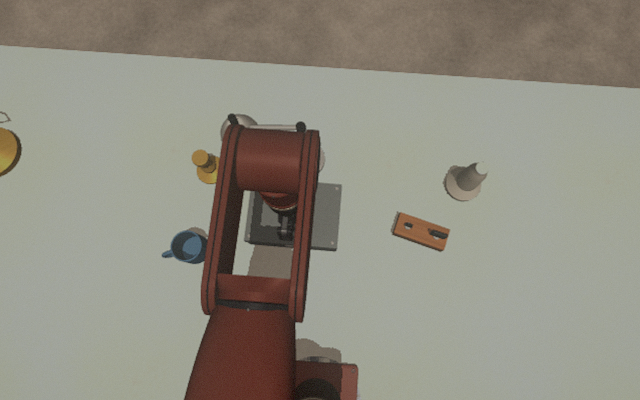

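The lamp is now out at the left, with its knob at top-view pixel (233,119). In the wrist view the lock plate is at (345–390,128–172) with its slot near (367,150). Next I'll take close looks above the lock and the key.

```bash
python3 - <<'E'
from plant import *
from h import *
pi=np.pi
_,_,K,T=load("wrist1"); L=ray(367,150,.087,K,T); print("lock est",L)
def shot(n):
    hold(.2); c=get_calibration("wrist"); p,d=get_image("wrist")
    cv2.imwrite(f"pics/{n}.png",p[:,:,::-1]); np.savez(f"pics/{n}.npz",p=p,d=d,K=c["intrinsics"],T=c["world_from_camera"])
    return p
movep([L[0],L[1],.20],[pi,0,pi/2]); a=shot("lock")
print(observe()["time_s"])
movep([.4475,-.292,.20],[pi,0,np.radians(74)]); b=shot("key")
o=observe();print(o["time_s"],o["eef_pos"],o["q"].round(2))
cv2.imwrite("pics/both.png",np.hstack([a[:,120:520],b[:,120:520]])[:,:,::-1])
E
```

```text
lock est [0.4905653  0.09239758 0.087     ]
9.375
11.0667 [ 0.44794232 -0.29116008  0.20002173] [-0.72  0.03  1.8   0.    1.32 -0.45]
```

View pics/both.png

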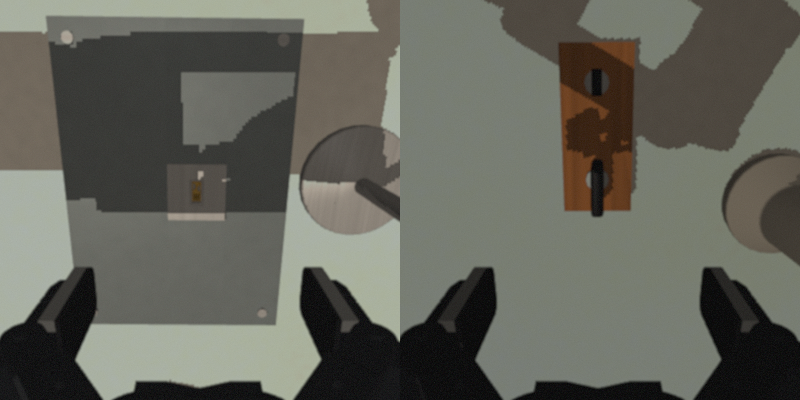

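In the close lock view the plate spans (287–346,165–220) full-frame, with the brass slot at about (316,190). In the key view the head is at (317,160–216), upright in its slot, with the collar near (317,180).

```bash
python3 - <<'E'
from h import *
p,d,K,T=load("lock"); C=cloud(d,K,T); hsv=cv2.cvtColor(p,cv2.COLOR_RGB2HSV)
# lock plate: lower left/right edges, brass
sub=np.zeros(d.shape,bool); sub[168:212,300:334]=1
m=sub&(hsv[...,1]>110); n,l,s,c=cv2.connectedComponentsWithStats(m.astype(np.uint8)); i=1+s[1:,4].argmax()
print("brass",s[i],c[i], ray(*c[i],.081,K,T))
ys,xs=np.where(l==i); print("rect",cv2.minAreaRect(np.stack([xs,ys],1).astype(np.float32)))
for v in (185,190,195): print(v,p[v,306:328].sum(1))
g=p.sum(2).astype(int)
for v in (175,180,190,200,205): print("row",v,"L",g[v,280:294],"R",g[v,338:352])
for u in (295,305,325,338): print("col",u,"T",g[158:172,u],"B",g[206:226,u])
m=abs(C[...,2]-.086)<.01; m[:, :150]=0; m[:,430:]=0
print("box",cv2.minAreaRect((C[m][:,:2]*1000).astype(np.float32)))
np.set_printoptions(precision=4,suppress=True)
p,d,K,T=load("key"); C=cloud(d,K,T)
sub=np.zeros(d.shape,bool); sub[150:225,300:335]=1
m=sub&(C[...,2]>.060)&(p.max(2)<70)
q=C[m]; print("head",m.sum(),q.mean(0),q[:,2].max()); ys,xs=np.where(m); print(xs.min(),xs.max(),ys.min(),ys.max(),np.percentile(q[:,2],[5,50,95]))
t=m&(C[...,2]>.098); q=C[t]; print("zmax face",t.sum(), q.mean(0) if t.any() else 0)
q=C[m&(C[...,2]>.080)]; print("top",len(q),cv2.minAreaRect((q[:,:2]*1000).astype(np.float32)))
m=(abs(C[...,2]-.04)<.005)&(cv2.cvtColor(p,cv2.COLOR_RGB2HSV)[...,1]>110); m[:,:270]=0;m[:,360:]=0
print("block",cv2.minAreaRect((C[m][:,:2]*1000).astype(np.float32)))
E
```

```text
brass [312 182   9  19 131] [316.01526718 191.9389313 ] [0.49028759 0.09113025 0.081     ]
rect ((316.0, 191.0), (18.0, 8.0), 90.0)
185 [232 240 233 222 209 198 189 198 192 181 177 180 192 177 188 205 213 216
 224 234 236 241]
190 [239 243 238 222 208 198 179 182 185 179 184 183 176 187 185 195 210 220
 235 238 236 235]
195 [233 242 233 225 211 203 175 164 134 143 131 150 131 152 183 211 201 227
 235 239 232 232]
row 175 L [172 178 168 176 176 172 178 218 234 236 235 232 228 234] R [228 240 237 228 237 231 239 229 201 165 171 167 166 169]
row 180 L [171 164 170 176 164 172 184 216 232 232 229 237 233 237] R [236 233 236 279 369 419 411 378 315 260 247 241 208 184]
row 190 L [174 172 168 171 161 168 174 200 229 236 234 228 232 226] R [237 242 239 239 240 243 227 211 187 169 167 171 171 169]
row 200 L [171 172 170 160 169 177 178 204 225 238 233 226 236 236] R [239 236 234 240 238 234 235 196 181 166 165 172 168 162]
row 205 L [173 172 175 172 174 170 173 203 221 233 231 238 228 233] R [236 234 234 231 236 237 236 194 181 170 163 166 176 168]
col 295 T [171 168 170 173 170 181 208 228 
[... 324 characters left out ...]
0 235] B [230 229 243 236 235 227 283 367 434 451 448 447 438 419 369 322 303 305
 315 308]
col 338 T [167 161 168 173 166 175 197 219 234 230 233 231 234 231] B [242 232 236 232 236 235 280 370 434 444 441 443 444 431 384 328 306 308
 307 311]
box ((475.0234680175781, 92.84519958496094), (240.82737731933594, 170.74420166015625), 89.46980285644531)
head 707 [ 0.448  -0.2874  0.0851] 0.3434760944201899
310 323 160 216 [0.0713 0.0851 0.0865]
zmax face 4 [ 0.4694 -0.2153  0.3435]
top 643 ((454.8479919433594, -262.1024169921875), (97.92135620117188, 9.759206771850586), 74.53324127197266)
block ((457.76666259765625, -252.7198486328125), (139.90032958984375, 59.494998931884766), 74.47600555419922)
```

```bash
python3 - <<'E'
from h import *
np.set_printoptions(precision=4,suppress=True)
p,d,K,T=load("lock")
c=np.array([ray(u,v,.087,K,T)[:2] for u,v in [(286.7,163.9),(346.0,163.9),(344.7,219.3),(286.9,219.3)]])
print("plate",c,c.mean(0),[np.linalg.norm(c[i]-c[i-1]) for i in range(4)])
print("yaws deg",[np.degrees(np.arctan2(*(c[b]-c[a])[::-1])) for a,b in((0,1),(3,2),(3,0),(2,1))])
p,d,K,T=load("key"); C=cloud(d,K,T)
m=np.zeros(d.shape,bool); m[150:225,300:335]=1
m&=(abs(C[...,2]-.0855)<.0035)&(p.max(2)<70)
q=(C[m][:,:2]*1000).astype(np.float32); print(len(q),cv2.minAreaRect(q),q.mean(0))
E
```

```text
plate [[0.4686 0.1146]
 [0.5125 0.1146]
 [0.5126 0.0707]
 [0.4677 0.0707]] [0.4903 0.0927] [np.float64(0.04386946241830112), np.float64(0.043848652165279514), np.float64(0.043884475123388764), np.float64(0.04494637308965199)]
yaws deg [np.float64(0.015409027015597645), np.float64(-0.01802727793207682), np.float64(88.71307235012588), np.float64(90.14680976076839)]
625 ((447.23175048828125, -290.3576354980469), (39.35315704345703, 9.767505645751953), 75.22483825683594) [ 447.3875 -289.5356]
```

```bash
python3 - <<'E'
from plant import *
from h import *
pi=np.pi; R=[pi,0,np.radians(74.8)]; k=[.4473,-.2906]
gripper_to(.05)
move_l(k+[.10],.2,R)
print(move_l(k+[.048],.08,R,max_force=8))
f0=observe()["ft_force"]
gripper_to(0,80); o=observe(); print(o["opening"],o["grasp_force"],(o["ft_force"]-f0).round(1),o["eef_pos"],o["time_s"])
move_l(k+[.09],.06); move_l(k+[.17],.2)
o=observe(); print(o["opening"],o["ft_force"],o["time_s"])
movep([.4903,.0924,.15],[pi,0,pi/2-.005]); hold(.2)
c=get_calibration("wrist"); p,d=get_image("wrist"); np.savez("pics/ins.npz",p=p,d=d,K=c["intrinsics"],T=c["world_from_camera"])
cv2.imwrite("pics/ins.png",p[:,:,::-1])
o=observe(); print(o["opening"],o["eef_pos"],o["tcp_rot"],o["ft_force"],o["time_s"],o["q"].round(2))
E
```

```text
False
0.009266152892743065 77.96085476875305 [-0.  -1.3  2.6] [ 0.4477518  -0.29099194  0.04865038] 13.4
0.008850396748569807 [-0.80345009  0.7577306  -0.35104224] 14.8
0.009267571579789604 [0.49058844 0.09155341 0.15004547] [3.14144356e+00 1.03224904e-04 1.56429952e+00] [ 0.06350342  1.3613693  -1.30569604] 16.4833 [ 0.03 -0.01  1.93 -0.    1.22  0.03]
```

View pics/ins.png

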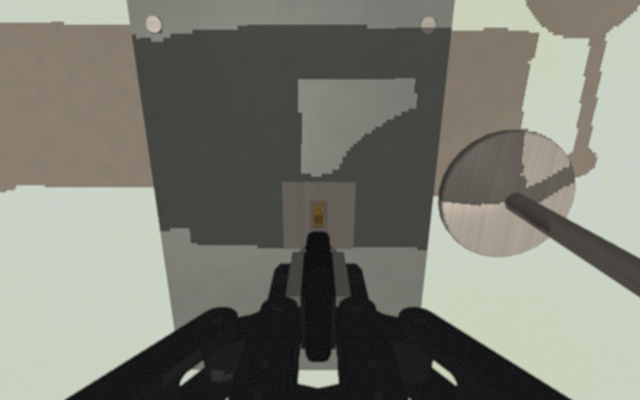

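The key is held upright with its head at u≈317 (v 232–360). The slot sits just ahead at about (318,214). I'll check the offsets quickly before inserting.

```bash
python3 - <<'E'
from h import *
np.set_printoptions(precision=4,suppress=True)
p,d,K,T=load("ins"); g=p.sum(2).astype(int); C=cloud(d,K,T)
print("slot col", g[190:236,318]); print("slot row",g[210,304:334])
hsv=cv2.cvtColor(p,cv2.COLOR_RGB2HSV); m=np.zeros(d.shape,bool); m[195:236,305:332]=1; m&=hsv[...,1]>110
ys,xs=np.where(m); print(xs.min(),xs.max(),ys.min(),ys.max(),xs.mean())
for v in (182.,): print("plate top edge y",ray(318,v,.087,K,T))
print("plate L/R",ray(282.3,210,.087,K,T),ray(355,210,.087,K,T))
m=np.zeros(d.shape,bool); m[225:370,300:335]=1; m&=abs(C[...,2]-.187)<.004
q=C[m]; ys,xs=np.where(m); print(len(q),np.median(q,0),q.min(0),q.max(0),cv2.minAreaRect((q[:,:2]*1000).astype(np.float32)))
E
```

```text
slot col [280 268 275 275 281 274 278 277 275 260 255 243 240 232 217 218 217 210
 215 214 216 210 224 218 191 187 166 163 164 163 171 169 167 184 206 209
 211 217 249 251 221 146  91  37  45  54]
slot row [275 278 290 289 284 271 260 251 242 227 226 224 217 220 216 208 220 232
 246 233 242 241 247 257 278 284 284 281 283 270]
313 324 203 234 318.3478260869565
plate top edge y [0.4904 0.1141 0.087 ]
plate L/R [0.4683 0.0964 0.087 ] [0.513  0.0961 0.087 ]
3072 [0.4899 0.0938 0.1868] [0.4837 0.0714 0.183 ] [0.496  0.1116 0.1906] ((489.9359436035156, 91.5384521484375), (40.15196990966797, 12.285483360290527), 89.38709259033203)
```

```bash
python3 - <<'E'
from plant import *
from h import *
x,y=.4908,.0929
def st(r):
    o=observe(); print(r,o["eef_pos"].round(4),o["ft_force"].round(1),o["torque"].round(2),round(o["time_s"],2))
st(move_l([x,y,.119],.08,max_force=5))
st(move_l([x,y,.107],.03,max_force=6))
if observe()["eef_pos"][2]<.109:
    st(move_l([x,y,.0955],.02,max_force=18))
hold(.2); st(0)
E
```

```text
False [0.4904 0.0929 0.1185] [ 0.9 -0.3  0.1] [-0.   -0.02  0.04] 17.02
False [0.4907 0.0929 0.1069] [-0.3 -0.2 -0.3] [0.01 0.   0.01] 17.57
False [0.4914 0.0929 0.0956] [2.  0.3 0.4] [ 0.08 -0.46 -0.01] 18.3
0 [0.4914 0.0929 0.0957] [ 2.6  1.2 -1.3] [ 0.09 -0.64  0.04] 18.5
```

```bash
python3 - <<'E'
from plant import *
from h import *
def st(r):
    o=observe(); print(r,o["eef_pos"].round(4),o["ft_force"].round(1),o["torque"].round(2),round(o["opening"],4),round(o["time_s"],2))
st(move_l([.4908,.0928,.0925],.015,max_force=20)); hold(.2); st(0)
c=get_calibration("wrist"); p,d=get_image("wrist"); np.savez("pics/ins2.npz",p=p,d=d,K=c["intrinsics"],T=c["world_from_camera"])
s,_=get_image("scene")
C=cloud(d,c["intrinsics"],c["world_from_camera"]); 
m=np.zeros(d.shape,bool); m[225:370,305:330]=1; z=C[...,2][m]; z=z[(z>.11)&(z<.15)]; print("head top z pct",np.percentile(z,[50,90,97]), "expect home .132")
a=cv2.resize(s[170:270,300:430],(520,400),interpolation=2); cv2.imwrite("pics/ins2.png",np.hstack([a,p[100:,250:400][:, :]if 0 else cv2.resize(p[150:390,230:410],(280,400))])[:,:,::-1])
E
```

```text
True [0.4915 0.0929 0.0956] [-1.3  0.   5.3] [-0.04  0.12  0.01] 0.0088 18.71
0 [0.4915 0.0929 0.0956] [-1.3  0.8  5.1] [-0.04  0.25 -0.01] 0.0093 18.91
head top z pct [0.13212067 0.13304791 0.13340256] expect home .132
```

View pics/ins2.png

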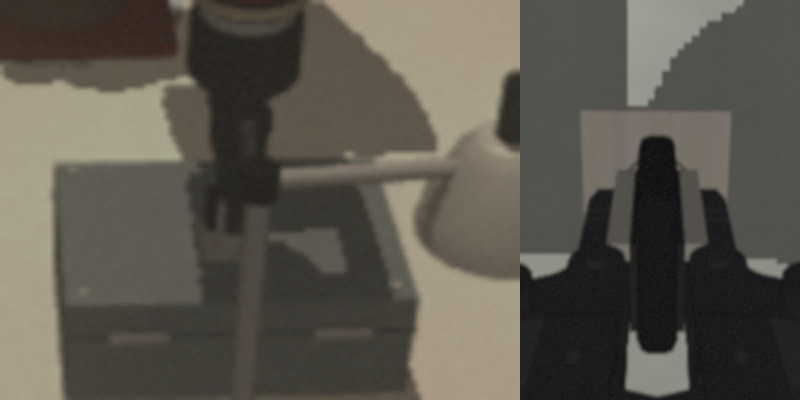

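The wrist crop shows the key's head over the plate with its top at z≈0.132, which is the home height, and the push met a hard stop. So the collar is seated. Now I'll turn it clockwise.

```bash
python3 - <<'E'
from plant import *
from h import *
pi=np.pi; y0=pi/2-.005
gripper_to(0,110)
t0=observe()["torque"][2]
for a in [.2,.4,.6,.8,1.0,1.2,1.35,1.45,1.52,1.58,1.63,1.67]:
    move_l([.4908,.0926,.0950],.05,[pi,0,y0-a]); 
    o=observe(); print(a,round(y0-o["tcp_rot"][2],3),o["eef_pos"].round(4),o["ft_force"].round(1),o["torque"].round(2),round(o["opening"],4),round(o["time_s"],2))
    if abs(o["torque"][2]-t0)>.35: break
E
```

```text
0.2 0.2 [0.4911 0.0928 0.0957] [0.1 1.8 5.1] [ 0.14  0.03 -0.01] 0.0088 19.57
0.4 0.4 [0.491  0.0928 0.0957] [-0.3  1.1  7.3] [0.22 0.13 0.01] 0.0088 19.93
0.6 0.6 [0.4908 0.0929 0.0957] [-0.5  0.9  6.7] [ 0.17  0.27 -0.03] 0.009 20.27
0.8 0.8 [0.4907 0.0929 0.0957] [-1.6  0.4  7. ] [ 0.18  0.32 -0.03] 0.0089 20.62
1.0 1.0 [0.4906 0.093  0.0957] [-2.4  1.5  7.3] [0.27 0.37 0.  ] 0.0088 20.98
1.2 1.2 [0.4906 0.0931 0.0957] [-1.8  2.4  8. ] [ 0.4   0.36 -0.02] 0.0087 21.32
1.35 1.35 [0.4906 0.0932 0.0957] [-1.3  1.8  7.5] [0.41 0.44 0.02] 0.0088 21.62
1.45 1.45 [0.4906 0.0933 0.0957] [-2.3  2.4  7.8] [0.46 0.39 0.03] 0.0088 21.88
1.52 1.52 [0.4905 0.0933 0.0957] [-1.8  3.   7.5] [0.47 0.41 0.1 ] 0.0088 22.12
1.58 1.58 [0.4905 0.0933 0.0957] [-1.9  3.   7.9] [0.49 0.43 0.11] 0.0082 22.38
1.63 1.63 [0.4906 0.0934 0.0957] [-2.2  3.7  8.3] [0.62 0.33 0.22] 0.0087 22.62
1.67 1.669 [0.4906 0.0934 0.0957] [-1.9  3.7  8. ] [0.64 0.31 0.36] 0.0089 22.88
```

```bash
python3 - <<'E'
from plant import *
from h import *
hold(.5); o=observe(); print(o["torque"].round(2),o["ft_force"].round(1),o["grasp_force"],o["time_s"])
p,d=get_image("wrist"); t,_=get_image("top")
cv2.imwrite("pics/fin.png",np.hstack([p[100:400,200:440],t[60:360,140:500]])[:,:,::-1])
E
```

```text
[0.68 0.36 0.35] [-2.   3.9  7.9] 107.45213985443115 23.375
```

View pics/fin.png

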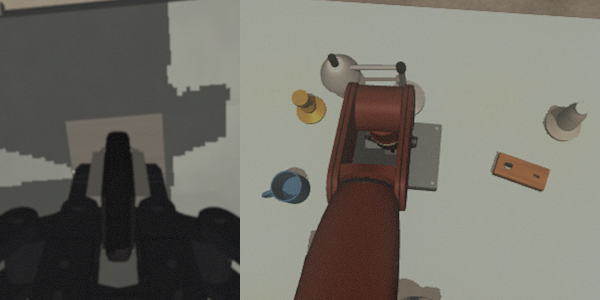

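The head is still square in the pads at (117,190) in the left crop, and the plate is turned about 95° relative to the hand. In the right crop the lamp is aside, the small key is still in its block, and the mug, vase and candlestick are untouched.

```bash
python3 -c "
from plant import *
print(job_done())"
```

```text
the job is handed in; nothing more can be done
None
```

The job is handed in: the lamp head is swung aside to the left, and the large key is seated in the lock, turned clockwise to its stop and still gripped there; the small key and the other goods look undisturbed in the last picture.

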